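Slide a shim plate under a load cell

ROBOT

A 6-joint arm with a two-finger parallel gripper is mounted at the origin on a cart in front of the work surface, level with it; the furniture and walls round the work are solid. World frame = base frame: x ahead of the robot, y to its left, z up, the work surface at z = 0. Lengths are in m, angles in rad, forces in N, time in s.
With the tool pointing down it reaches from about 0.4 to 0.825 m from the base axis. Payload 7 kg.
Tool frame: the origin (TCP) lies at the very end of the fingers, on their centre line; the grasp point (between the pads) lies arm.hold_point_z behind it (arm.hold_point_z is the distance from the TCP to the grasp point, in m); z points along the fingers, y is the line along which they close (so a half turn about z gives the same grasp; the last joint's range is limited). The gripper opens to 88 mm and grips with 3 to 60 N. Pads are 19 mm wide; open, the fingers measure 130 mm over their backs; the gripper's body (78 mm by 193 mm) begins 47 mm behind the grasp point.
Start: joints at [1.545, 0.359, 0.012, 0, -1.224, -0.288], TCP at [0.208, 0.642, 0.227] pointing down, gripper open.
Joint ranges: [-3.07, 3.07], [-1.43, 2.12], [-1.02, 1.25], [-3.03, 1.67], [-3.05, -0], [-3.03, 3.03]. Speed limits (rad/s): [2.39, 2.39, 3.01, 3.14, 3.14, 3.14].

INTERFACE

Orientations are given as [roll, pitch, yaw] about the fixed x, y, z axes, in that order (R = Rz(yaw) Ry(pitch) Rx(roll)).
In Python, from station import arm gives the robot as it stands.
- The arm moves only by the tool step_hand, called as name(argument=value, ...), one argument or row to a line, values as JSON. Schema: {"type":"object","properties":{"offsets":{"type":"object","properties":{"finger_gap":{"type":"array","items":{"type":"number"},"minItems":1,"maxItems":20},"sx":{"type":"array","items":{"type":"number"},"minItems":1,"maxItems":20},"sy":{"type":"array","items":{"type":"number"},"minItems":1,"maxItems":20},"sz":{"type":"array","items":{"type":"number"},"minItems":1,"maxItems":20},"turn":{"type":"array","items":{"type":"number"},"minItems":1,"maxItems":20}},"additionalProperties":false,"required":["finger_gap","sx","sy","sz","turn"]},"grip_force":{"type":"number"},"only":{"type":"string"},"quiet":{"type":"boolean"},"lines":{"type":"string"}},"required":["offsets"],"additionalProperties":false}. offsets is an object with one list for each field, all of the same length, 1 to 20, a row being the entries at one place: finger_gap (the finger opening in m), sx, sy, sz (the shift in fractions of the full range, 1 being 0.5 m), turn (a turn about the tool's z in a scale on which 1.0 is pi rad); each row is the pose to reach, as a shift and turn from the pose commanded when the call began, along the tool's axes at that moment; what a row does not reach only later rows make up. A row lasts 1/12 s, in which the tool goes at most 0.0417 m and 0.125 rad, less where a joint would pass 70% of its speed; a pose out of reach is approached as far as the arm can. The fingers move at their own pace and stop on an object; grip_force is the grip in N (left out, the last holds). Time passes only in rows, so rows that do not move let the fingers close. The tool returns the time, the measured TCP pose, the force, the opening and the grip force at its end. only (a regular expression) keeps the lines of the reply that match it, lines (a string "A,B") keeps lines A to B, and quiet returns only ok. A shift or turn number past 1, either way, is cut back to 1. Input that does not fit is refused with a message, and nothing moves.
- arm.get_state(): the state, without advancing time (a new reading comes with each control period).
- arm.grab_frame(name): name is "side" or "top" or "wrist"; returns the picture (384x512x3 uint8, red, green, blue); there is no depth.
- arm.camera_params(name): a dict with "fx", "fy", "cx", "cy" (pixels), "T" (4x4, takes a point from camera to world coordinates); the wrist camera has in their place "hand_eye" (4x4, takes a point from camera to tool coordinates, whose origin is the TCP and whose axes are the flange's). Camera axes: x right, y down, z forward; pixel columns grow to the right and rows downward; lengths in m; the calibration is good to about 2 mm. A picture is of the moment at which its call begins: read the wrist's pose just before it. camera_params takes no time and is no camera call.
- arm.job_done(): hands the job in; it is judged then, once.
The state is a dict: "t": time; "q": joint angles; "qd": joint speeds; "joint_efforts": joint torques, N m; "eef_pos": TCP position; "ee_rot": TCP orientation; "force": force on the tool from outside, world axes, zero at the start; "moment": the same for the moment, N m; "width": finger opening in m; "gripper_force": force on a finger pad.
Only numpy, scipy, OpenCV 4.12 (cv2) and the standard library are available. Lean on these libraries where they do the work, as an engineer would, in place of code of your own. Each camera call takes 0.05 s, during which the arm holds its last target. There are 200 camera calls.

TASK

Push the brass-coloured shim plate with the fingertips, flat along the pan floor, through the low gap under the load cell until its leading edge rests square against the yellow stop bar, then take the fingers away. Nothing is gripped or picked up: the plate must never be lifted or tipped, the robot must not touch the load cell or its fixture, and the other things lying about, including the two nuts on the load cell, stay where they are.

Things in the scene. Friction and masses are not known exactly. Their poses are not given: they have to be found in the camera images.
- shim: loose flat brass-coloured aluminium plate, 120 (its x) x 70 (its y) x 10 mm thick, about 0.25 kg, lying on the pan floor (z = 0); origin at the centre of its underside; its -x end is the leading edge that goes in first, at its +x end (the tail) a red band crosses the top
- shim_nose (a point): middle of the plate's leading edge, 60 mm from the plate's centre along its -x, at half thickness
- shim_tail (a point): middle of the plate's tail edge, 60 mm from its centre along its +x, at half thickness; push here along the plate's -x
- fixture: fixture bolted to the floor: a silver load cell (bar 130 mm along the fixture's y, 33 mm along its x) lies as a bridge on two dark spacer feet; two rails 10 mm high lead from them to a yellow stop bar (130 x 8 mm, 16 mm high). Origin on the floor under the middle of the load cell. The open mouth faces its +x, away from the robot; the plate goes in along its -x, roughly towards the robot
- mouth (a point): middle of the mouth under the load cell's front face, on the floor, 16.5 mm from the fixture's origin along its +x. The opening is 94 mm wide between the feet (y from -47 to +47 mm) and 14 mm high; the load cell's top is 47 mm above the floor, flat screw heads on it reach 51 mm. With the plate home its tail stands out 48 mm in front of the mouth
- stop (a point): middle of the stop bar's face that the plate must meet, 55 mm from the fixture's origin along its -x, 5 mm above the floor. The pan has walls 50 mm high round the work, roughly at x = 0.345 and 0.71, y = -0.09 and 0.19 (a thin rib)
- nut_a: steel hex nut, 22 mm wide, 10 mm high, lying loose on top of the load cell (bystander); origin at the centre of its underside
- nut_b: second such nut on top of the load cell (bystander); origin at the centre of its underside
- check_weight: brass check weight, 27 mm across, 46 mm high, standing on the pan floor beyond the rib to the left (bystander); origin at the centre of its underside
- tape_measure: yellow tape measure, 37 x 77 x 67 mm high, on the pan floor to the left (bystander); origin at the centre of its underside
- cutters: side cutters with red handles, 144 mm long, 12 mm high, on the pan floor to the left (bystander); origin at the centre of their underside
- screwdriver: screwdriver with red handle, 192 mm long, 28 mm high, on the pan floor to the left (bystander); origin at the centre of its underside
- screwdriver_yel: screwdriver with yellow handle, 167 mm long, 28 mm high, on the raised frame (50 mm high) to the right (bystander); origin at the centre of its underside

How it is judged:
By the outcome, as a careful person would: the job done as asked, in the order asked, and still so for the second after the job is handed in, with the robot touching nothing.
It also fails if it takes over 61 s, if anything falls off the work surface, if the arm or the gripper's body presses on something with over 40 N, if the wrist force passes 120 N, or if a joint passes its speed limit or range.

## Working session

There is one attempt and no reset: what is moved stays moved. The work goes in short steps, Python scripts to look and compute and a tool call to move; the robot and the scene stay as the last step left them, time stands still between calls to the robot, and variables do not carry over. Pictures are saved under pics/ and viewed, at most 10 in all, crops included, and the job is handed in when it is done.

```bash
ls; mkdir -p pics
```

Run:
```python
from station import arm
import cv2,numpy as np
s=arm.get_state();print(s['t'],s['eef_pos'],s['ee_rot'],s['width'],arm.hold_point_z)
a=arm.grab_frame("top");b=arm.grab_frame("side")
for n,i in(("top",a),("side",b)):cv2.imwrite(f"pics/{n}0.png",i[:,:,::-1])
for n in("top","side","wrist"):print(n,arm.camera_params(n))
```

```text
pics
station.py
0.0 [0.20824237 0.64155336 0.22561636] [ 3.13992703e+00 -1.48648363e-04 -3.13944616e-01] 0.087833800234627 0.0188
top {'fx': 495.7495100173131, 'fy': 495.7495100173131, 'cx': 255.1976140433216, 'cy': 187.50120479203645, 'T': array([[-2.82383711e-02, -9.88514355e-01,  1.48465365e-01,
         3.16660775e-01],
       [-9.99588920e-01,  2.86615682e-02,  7.11335414e-04,
         1.18685032e-01],
       [-4.95841544e-03, -1.48384247e-01, -9.88917352e-01,
         1.41473810e+00],
       [ 0.00000000e+00,  0.00000000e+00,  0.00000000e+00,
         1.00000000e+00]])}
side {'fx': 364.20442844736635, 'fy': 364.20442844736635, 'cx': 250.06534430640502, 'cy': 191.52027191828603, 'T': array([[ 0.98368099, -0.10810931,  0.14381963,  0.36515985],
       [-0.17963184, -0.54478111,  0.8191129 , -0.68562896],
       [-0.01020351, -0.83158038, -0.55531069,  0.61290636],
       [ 0.        ,  0.        ,  0.        ,  1.        ]])}
wrist {'fx': 302.37109506341875, 'fy': 302.37109506341875, 'cx': 253.12650200532855, 'cy': 189.48280407809364, 'hand_eye': array([[-3.08892841e-05, -9.66007135e-01, -2.58515403e-01,
         6.92335172e-02],
       [ 9.99999961e-01, -1.01548635e-04,  2.59974541e-04,
         3.68226976e-04],
       [-2.77389148e-04, -2.58515385e-01,  9.66007101e-01,
        -1.56444383e-01],
       [ 0.00000000e+00,  0.00000000e+00,  0.00000000e+00,
         1.00000000e+00]])}
```

View pics/top0.png

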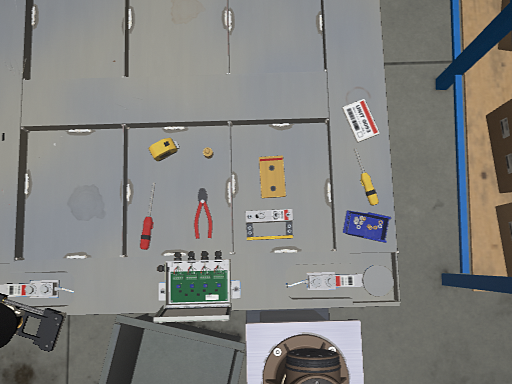

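View pics/side0.png

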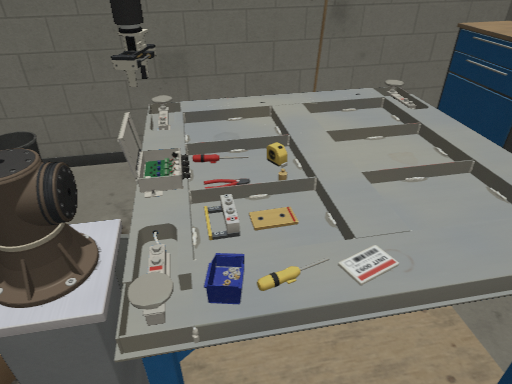

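The top view shows the plate at about (272,177) with its red band at row 157, the load cell at row 215 and the stop bar at row 237. The mouth faces up in the picture. I'll take rough poses from the top view, then refine them with the wrist camera.

Create h.py:
```python
import cv2,numpy as np
from scipy.spatial.transform import Rotation as R
from station import arm
def cam(n,s=None):
    p=arm.camera_params(n)
    if n=="wrist":
        T=np.eye(4);T[:3,:3]=R.from_euler('xyz',s['ee_rot']).as_matrix();T[:3,3]=s['eef_pos'];p['T']=T@p['hand_eye']
    return p
def ray(p,uv,z):
    d=p['T'][:3,:3]@np.array([(uv[0]-p['cx'])/p['fx'],(uv[1]-p['cy'])/p['fy'],1]);o=p['T'][:3,3]
    return o+d*(z-o[2])/d[2]
def proj(p,X):
    c=p['T'][:3,:3].T@(np.array(X)-p['T'][:3,3]);return np.array([p['fx']*c[0]/c[2]+p['cx'],p['fy']*c[1]/c[2]+p['cy']])
def blobs(img,lo,hi,amin=60):
    h=cv2.cvtColor(img,cv2.COLOR_RGB2HSV);m=cv2.inRange(h,lo,hi)
    m=cv2.morphologyEx(m,cv2.MORPH_CLOSE,np.ones((3,3)))
    c,_=cv2.findContours(m,cv2.RETR_EXTERNAL,cv2.CHAIN_APPROX_NONE)
    return sorted([k for k in c if cv2.contourArea(k)>amin],key=cv2.contourArea,reverse=True)
def rect(p,c,z):
    P=np.array([ray(p,q[0],z)[:2] for q in c]);(x,y),(w,h),a=cv2.minAreaRect((P*1000).astype(np.float32));return x,y,w,h,a
```

Run:
```python
from h import *
i=cv2.imread('pics/top0.png')[:,:,::-1].copy();p=cam('top')
for c in blobs(i,(10,90,80),(35,255,255),30):
    x,y,w,h=cv2.boundingRect(c)
    if 235<x<305 and y>140: print((x,y,w,h),np.round(rect(p,c,.01),1),np.round(rect(p,c,.016),1))
```

```text
(259, 155, 27, 43) [559.2  71.  120.3  69.3   2.1] [558.2  71.2 119.8  69.    2.1]
(247, 235, 46, 5) [384.7  83.3   8.3 127.4   1.1] [384.4  83.4   8.3 126.9   1.1]
```

The rows are not in the units I measure in: shifts go in shares of 0.5 m and turns go in shares of pi rad. I convert before sending: 0.49 m / 0.5 = 0.98, 0.415 m / 0.5 = 0.83, 1.256 rad / 3.1416 = 0.3998.

step_hand(
  offsets={"finger_gap": [0.04,0.04,0.04,0.04,0.04,0.04,0.04,0.04,0.04,0.04,0.04,0.04,0.04,0.04,0.04,0.04,0.04,0.04,0.04,0.04],"sx": [0.83,0.83,0.83,0.83,0.83,0.83,0.83,0.83,0.83,0.83,0.932,0.932,0.932,0.932,0.932,0.932,0.932,0.932,0.932,0.932],"sy": [0.344,0.344,0.344,0.344,0.344,0.344,0.344,0.344,0.344,0.344,0.98,0.98,0.98,0.98,0.98,0.98,0.98,0.98,0.98,0.98],"sz": [0,0,0,0,0,0,0,0,0,0,0,0,0,0,0,0,0,0,0,0],"turn": [0.191,0.191,0.191,0.191,0.191,0.191,0.191,0.191,0.191,0.191,0.3998,0.3998,0.3998,0.3998,0.3998,0.3998,0.3998,0.3998,0.3998,0.3998]},
  grip_force=5,
)

```text
t: 1.77
eef_pos: [0.4997, 0.0297, 0.2266]
ee_rot: [3.141, 0.0, -1.573]
force: [-0.6, -0.1, 0.2]
width: 0.04
gripper_force: 0.0
```

step_hand(
  offsets={"finger_gap": [0.04,0.04,0.04],"sx": [0,0,0],"sy": [0,0,0],"sz": [0,0,0],"turn": [0,0,0]},
)

```text
t: 2.02
eef_pos: [0.5006, 0.0332, 0.2264]
ee_rot: [3.141, -0.0, -1.569]
force: [0.3, -0.4, 0.2]
width: 0.0401
gripper_force: 0.0
```

Run:
```python
from h import *
s=arm.get_state();print(s['t'],s['eef_pos'],s['ee_rot'],s['q'])
i=arm.grab_frame('wrist');cv2.imwrite('pics/w1.png',i[:,:,::-1])
```

```text
2.0167 [0.50055209 0.03315198 0.22638246] [ 3.14135315e+00 -1.76863959e-05 -1.56857679e+00] [ 4.58387718e-01  7.11785729e-02 -3.61610929e-01 -9.87212015e-05
 -1.13822964e+00 -4.56126793e-01]
```

View pics/w1.png

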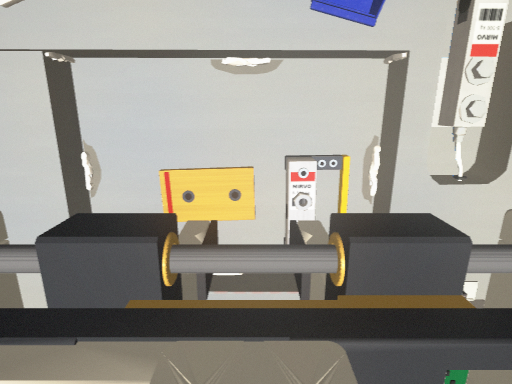

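The wrist view shows the plate at (160–255, 167–220), and the gripper hides the left (+y) part of the fixture. I'll shift +y to clear it, taking two views for height.

Converted, -0.09 m / 0.5 = -0.18, -0.01 m / 0.5 = -0.02.

step_hand(
  offsets={"finger_gap": [0.04,0.04,0.04,0.04,0.04,0.04,0.04],"sx": [-0.18,-0.18,-0.18,-0.18,-0.18,-0.18,-0.18],"sy": [-0.02,-0.02,-0.02,-0.02,-0.02,-0.02,-0.02],"sz": [0,0,0,0,0,0,0],"turn": [0,0,0,0,0,0,0]},
)

```text
t: 2.65
eef_pos: [0.5101, 0.1217, 0.2265]
ee_rot: [3.141, -0.0, -1.57]
force: [0.8, 0.5, 0.2]
width: 0.0401
gripper_force: 0.0
```

Run:
```python
from h import *
import pickle
s=arm.get_state();i=arm.grab_frame('wrist');cv2.imwrite('pics/w2.png',i[:,:,::-1]);pickle.dump(cam('wrist',s),open('w2.p','wb'))
```

step_hand(
  offsets={"finger_gap": [0.04,0.04,0.04,0.04,0.04,0.04],"sx": [-0.14,-0.14,-0.14,-0.14,-0.14,-0.14],"sy": [0,0,0,0,0,0],"sz": [0,0,0,0,0,0],"turn": [0,0,0,0,0,0]},
)

```text
t: 3.2
eef_pos: [0.5101, 0.1911, 0.2266]
ee_rot: [3.142, -0.0, -1.571]
force: [0.5, 0.1, -0.0]
width: 0.0401
gripper_force: 0.0
```

Run:
```python
from h import *
import pickle
s=arm.get_state();i=arm.grab_frame('wrist');cv2.imwrite('pics/w3.png',i[:,:,::-1]);pickle.dump(cam('wrist',s),open('w3.p','wb'))
for n in('w2','w3'):
    i=cv2.imread(f'pics/{n}.png')[:,:,::-1].copy();p=pickle.load(open(n+'.p','rb'))
    for c in blobs(i,(10,100,80),(35,255,255),150):
        print(n,cv2.boundingRect(c),np.round(rect(p,c,.01),1),np.round(rect(p,c,.016),1))
a,b=[cv2.imread(f'pics/{n}.png') for n in('w2','w3')]
cv2.imwrite('pics/w23.png',np.vstack([a[:300],b[:300]]))
```

```text
w2 (161, 94, 102, 62) [558.6  71.4 118.4  69.1   2. ] [557.8  71.1 116.5  68.    2. ]
w2 (125, 295, 350, 13) [443.4 315.1 497.2  19.5   0. ] [444.4 310.9 489.2  19.2   0. ]
w2 (349, 80, 16, 109) [384.9  84.6  11.6 130.1   1. ] [386.9  84.1  11.4 128.    1. ]
w2 (162, 232, 17, 54) [623.5 250.   80.7  20.8  83.3] [621.7 246.8  79.4  20.4  83.3]
w2 (329, 233, 17, 53) [395.1 250.4  21.   79.2   5.3] [397.  247.2  20.6  78.    5.3]
w3 (156, 30, 107, 68) [558.7  72.1 118.4  69.2   2. ] [557.9  72.8 116.5  68.1   2. ]
w3 (125, 295, 350, 13) [443.6 384.7  19.5 497.4  90. ] [444.7 380.5  19.2 489.4  90. ]
w3 (354, 12, 17, 121) [384.9  83.6  11.7 130.6   1. ] [386.9  84.2  11.5 128.5   1. ]
w3 (328, 232, 18, 54) [395.9 319.5  21.1  80.6   6.7] [397.8 316.3  20.8  79.3   6.7]
w3 (162, 232, 17, 54) [623.8 319.5  80.6  20.8  83.3] [622.  316.3  79.3  20.4  83.3]
```

View pics/w23.png

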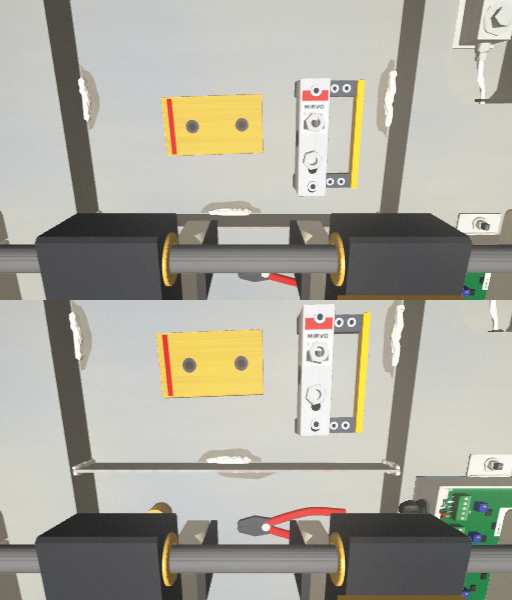

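The two wrist views show the plate at x≈559, y≈72 mm, and the heights agree with 10 mm (plate) and 16 mm (bar). I'll fit edge lines for precise yaws and the lateral offset.

Add to h.py:
```python
def edges(p,c,z):
    "world edge lines of a near axis-aligned blob: x-,x+,y-,y+ -> (mid coord, slope deg as yaw)"
    P=np.array([ray(p,q[0],z)[:2] for q in c])*1000
    lo,hi=np.percentile(P,1,0),np.percentile(P,99,0);out={}
    for a,n in((0,'x'),(1,'y')):
        b=1-a;inn=(P[:,b]>lo[b]+.12*(hi-lo)[b])&(P[:,b]<hi[b]-.12*(hi-lo)[b]);mid=P[:,a].mean()
        for sgn in(-1,1):
            Q=P[inn&(sgn*(P[:,a]-(lo[a]+hi[a])/2)>0)]
            if len(Q)<8: continue
            vx,vy,x0,y0=cv2.fitLine(Q.astype(np.float32),cv2.DIST_HUBER,0,.01,.01).ravel()
            v=np.array([vx,vy]);o=np.array([x0,y0]);v=v/v[b];m=(lo[b]+hi[b])/2
            out[n+'-+'[(sgn+1)//2]]=(round(float((o+v*(m-o[b]))[a]),1),round(float(np.degrees(v[a])*(1 if a else -1)),2))
    return out
```

Run:
```python
from h import *
import pickle
for n in('top0','w2','w3'):
    i=cv2.imread(f'pics/{n}.png')[:,:,::-1].copy();p=cam('top') if n=='top0' else pickle.load(open(n+'.p','rb'))
    L=blobs(i,(10,100,80),(35,255,255),100)
    for c in L:
        x,y=ray(p,c.reshape(-1,2).mean(0),.01)[:2]
        if .5<x<.62 and y<.12: print(n,'plate',edges(p,c,.01))
        if .37<x<.394 and y<.12: print(n,'bar',edges(p,c,.016))
    for c in blobs(i,(0,0,170),(180,40,255),100):
        x,y=ray(p,c.reshape(-1,2).mean(0),.047)[:2]
        if .42<x<.46 and 0<y<.15: print(n,'cell',edges(p,c,.047))
```

```text
top0 plate {'x-': (500.2, 2.67), 'x+': (617.1, 2.43), 'y-': (37.8, 1.38), 'y+': (104.0, 1.93)}
top0 plate {'x-': (515.6, -48.39), 'x+': (557.1, -82.36), 'y-': (-211.6, 16.48), 'y+': (-187.1, 12.59)}
top0 cell {'x-': (429.2, 0.54), 'x+': (457.8, 0.96), 'y-': (83.0, 2196.83), 'y+': (147.3, -1.46)}
w2 plate {'x-': (500.2, 0.43), 'x+': (617.3, 1.71), 'y-': (37.5, 1.92), 'y+': (105.3, 2.01)}
w2 bar {'x-': (381.8, 0.91), 'x+': (391.9, 0.98), 'y-': (-34.9, -1264.74), 'y+': (171.5, -885.5)}
w3 plate {'x-': (500.0, 2.13), 'x+': (617.4, 2.11), 'y-': (37.9, 2.13), 'y+': (106.1, 2.03)}
w3 bar {'x-': (381.8, 0.86), 'x+': (392.0, 0.99), 'y-': (-25.7, -1149.52), 'y+': (162.2, -656.1)}
```

Plate yaw is +2.0° with its centre at (559, 72). Fixture yaw is +0.95°, and its axis passes y≈87 mm at that x. The plate therefore has to shift about +15 mm sideways first. I'll push its −y side square with two fingers spread along x.

Converted, 0.19 m / 0.5 = 0.38, 0.186 m / 0.5 = 0.372, -0.017 rad / 3.1416 = -0.0054.

step_hand(
  offsets={"finger_gap": [0.04,0.04,0.04,0.04,0.04,0.04,0.04,0.04,0.04,0.04,0.04,0.04,0.04],"sx": [0.372,0.372,0.372,0.372,0.372,0.372,0.372,0.372,0.372,0.372,0.372,0.372,0.372],"sy": [-0.098,-0.098,-0.098,-0.098,-0.098,-0.098,-0.098,-0.098,-0.098,-0.098,-0.098,-0.098,-0.098],"sz": [0,0,0,0,0,0.2,0.2,0.38,0.38,0.38,0.38,0.38,0.38],"turn": [-0.0054,-0.0054,-0.0054,-0.0054,-0.0054,-0.0054,-0.0054,-0.0054,-0.0054,-0.0054,-0.0054,-0.0054,-0.0054]},
)

```text
t: 4.33
eef_pos: [0.5607, 0.0061, 0.0384]
ee_rot: [-3.139, 0.0, -1.553]
force: [0.2, -0.2, 0.5]
width: 0.0402
gripper_force: 0.0
```

step_hand(
  offsets={"finger_gap": [0.04,0.04,0.04,0.04,0.04,0.04],"sx": [0,0,0,0,0,0],"sy": [0,0,0,0,0,0],"sz": [0.03,0.04,0.05,0.052,0.052,0.052],"turn": [0,0,0,0,0,0]},
)

```text
t: 4.83
eef_pos: [0.5598, 0.0063, 0.0113]
ee_rot: [-3.141, 0.0, -1.553]
force: [-0.5, -0.2, -0.2]
width: 0.0399
gripper_force: 0.0
```

Run:
```python
from h import *
s=arm.get_state();print(s['eef_pos'],s['ee_rot'],s['q']);cv2.imwrite('pics/s2.png',arm.grab_frame('side')[60:280,130:390,::-1])
```

```text
[0.55983418 0.00630642 0.01130839] [-3.14059600e+00  2.11463084e-04 -1.55256720e+00] [ 3.61023345e-01  4.04301415e-01 -4.93702337e-01  2.18249474e-04
 -6.71782844e-01 -3.42965078e-01]
```

View pics/s2.png

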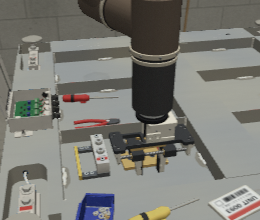

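The fingers are beside the plate, clear of everything. I'll lower the last 7 mm and push sideways.

Converted, -0.034 m / 0.5 = -0.068, -0.02 m / 0.5 = -0.04.

step_hand(
  offsets={"finger_gap": [0.04,0.04,0.04,0.04,0.04,0.04,0.04,0.04,0.04,0.04,0.04,0.04,0.04,0.04,0.04],"sx": [0,0,-0.016,-0.03,-0.036,-0.04,-0.044,-0.048,-0.052,-0.056,-0.06,-0.064,-0.068,-0.068,-0.068],"sy": [0,0,0,0,0,0,0,0,0,0,0,0,0,0,0],"sz": [0.008,0.014,0.014,0.014,0.014,0.014,0.014,0.014,0.014,0.014,0.014,0.014,0.014,0.014,0.014],"turn": [0,0,0,0,0,0,0,0,0,0,0,0,0,0,0]},
)

```text
t: 6.13
eef_pos: [0.559, 0.0405, 0.0037]
ee_rot: [-3.141, 0.0, -1.553]
force: [-0.3, 0.1, 0.7]
width: 0.0403
gripper_force: 0.0
```

Run:
```python
from h import *
i=arm.grab_frame('top');p=cam('top');cv2.imwrite('pics/t3.png',i[:,:,::-1])
for c in blobs(i,(10,100,80),(35,255,255),60):
    x,y=ray(p,c.reshape(-1,2).mean(0),.01)[:2]
    if .36<x<.66 and 0<y<.13: print(cv2.boundingRect(c),np.round(rect(p,c,.01),1))
print(arm.get_state()['eef_pos'])
cv2.imwrite('pics/t3c.png',cv2.resize(i[110:260,200:340,::-1],None,fx=4,fy=4))
```

```text
(256, 179, 21, 19) [520.4  93.   47.7  59.8  16.3]
[0.55896972 0.04035292 0.00365926]
```

View pics/t3c.png

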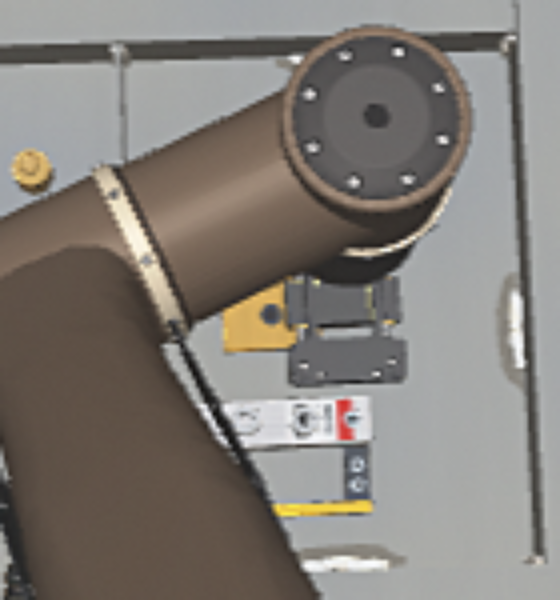

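The arm hides most of the plate from the top camera. I'll back off, lift and look with the wrist camera from +y.

Converted, -0.22 m / 0.5 = -0.44, 0.01 m / 0.5 = 0.02.

step_hand(
  offsets={"finger_gap": [0.04,0.04,0.04,0.04,0.04,0.04,0.04,0.04,0.04,0.04,0.04,0.04,0.04],"sx": [0.02,0.024,0.024,0.024,0.024,-0.06,-0.14,-0.24,-0.24,-0.24,-0.24,-0.24,-0.24],"sy": [0,0,0,0,0,0,0.04,0.06,0.06,0.06,0.06,0.06,0.06],"sz": [0,0,-0.08,-0.16,-0.24,-0.32,-0.4,-0.44,-0.44,-0.44,-0.44,-0.44,-0.44],"turn": [0,0,0,0,0,0,0,0,0,0,0,0,0]},
)

```text
t: 7.27
eef_pos: [0.5262, 0.1584, 0.2225]
ee_rot: [3.14, -0.001, -1.554]
force: [-1.0, -0.4, -0.5]
width: 0.04
gripper_force: 0.0
```

Create look.py:
```python
from h import *
import sys
s=arm.get_state();i=arm.grab_frame('wrist');cv2.imwrite(f'pics/{sys.argv[1]}.png',i[:,:,::-1]);p=cam('wrist',s)
for c in blobs(i,(10,100,80),(35,255,255),100):
    x,y=ray(p,c.reshape(-1,2).mean(0),.01)[:2]
    if .4<x<.62 and 0<y<.13: print('plate',np.round(rect(p,c,.01),1),edges(p,c,.01))
    if .37<x<.394 and 0<y<.13: print('bar',np.round(rect(p,c,.016),1),edges(p,c,.016))
```

```bash
python3 look.py w4
```

```text
plate [559.   86.9 118.4  68.1   1. ] {'x-': (500.4, 0.32), 'x+': (617.6, 1.07), 'y-': (52.8, 0.99), 'y+': (120.9, 0.97)}
bar [387.4  83.9  12.1 127.1   1. ] {'x-': (381.9, 0.94), 'x+': (392.9, 0.98), 'y-': (-95.8, -1909.96), 'y+': (166.8, -682.38)}
```

The plate is now on the fixture axis and square (yaw 1.0°, against 0.95° for the fixture). Next I'll go behind the tail with yaw turned +90°.

Converted, 0.19 m / 0.5 = 0.38, 0.16 m / 0.5 = 0.32, -1.571 rad / 3.1416 = -0.5001.

step_hand(
  offsets={"finger_gap": [0.02,0.02,0.02,0.02,0.02,0.02,0.02,0.02,0.02,0.02,0.02,0.02,0.02,0.02,0.02,0.02,0.02,0.02,0.02],"sx": [0.148,0.148,0.148,0.148,0.148,0.148,0.148,0.148,0.148,0.148,0.148,0.148,0.148,0.148,0.148,0.148,0.148,0.148,0.148],"sy": [-0.234,-0.234,-0.234,-0.234,-0.234,-0.234,-0.234,-0.234,-0.234,-0.234,-0.234,-0.234,-0.234,-0.234,-0.234,-0.234,-0.234,-0.234,-0.234],"sz": [0,0,0,0,0,0,0,0,0,0,0,0.08,0.16,0.24,0.32,0.38,0.38,0.38,0.38],"turn": [-0.5001,-0.5001,-0.5001,-0.5001,-0.5001,-0.5001,-0.5001,-0.5001,-0.5001,-0.5001,-0.5001,-0.5001,-0.5001,-0.5001,-0.5001,-0.5001,-0.5001,-0.5001,-0.5001]},
)

```text
t: 8.9
eef_pos: [0.6461, 0.0872, 0.0349]
ee_rot: [3.141, -0.001, 0.018]
force: [-0.4, -0.3, 0.9]
width: 0.0198
gripper_force: 0.0
```

step_hand(
  offsets={"finger_gap": [0.02,0.02],"sx": [0,0],"sy": [0,0],"sz": [0,0],"turn": [0,0]},
)

```text
t: 9.07
eef_pos: [0.6464, 0.0881, 0.0361]
ee_rot: [-3.14, -0.004, 0.018]
force: [0.4, -0.0, -0.1]
width: 0.0196
gripper_force: 0.0
```

Converted, -0.05 m / 0.5 = -0.1, -0.03 m / 0.5 = -0.06.

step_hand(
  offsets={"finger_gap": [0.02,0.02,0.02,0.02,0.02,0.02,0.02,0.02,0.02,0.02,0.02,0.02,0.02,0.02,0.02,0.02,0.02,0.02,0.02,0.02],"sx": [0,0,0,0,-0.016,-0.028,-0.036,-0.042,-0.048,-0.054,-0.06,-0.066,-0.072,-0.078,-0.084,-0.09,-0.096,-0.1,-0.1,-0.1],"sy": [0,0,0,0,0,0,0,0,0,0,0,0,0,0,0,0,0,0,0,0],"sz": [0.03,0.05,0.06,0.06,0.06,0.06,0.06,0.06,0.06,0.06,0.06,0.06,0.06,0.06,0.06,0.06,0.06,0.06,0.06,0.06],"turn": [0,0,0,0,0,0,0,0,0,0,0,0,0,0,0,0,0,0,0,0]},
)

```text
t: 10.73
eef_pos: [0.5943, 0.0867, 0.0033]
ee_rot: [3.141, 0.001, 0.018]
force: [1.1, 0.1, 1.0]
width: 0.0198
gripper_force: 0.6
```

Run:
```python
from h import *
s=arm.get_state();p=cam('wrist',s)
i=arm.grab_frame('top');cv2.imwrite('pics/t5.png',i[:,:,::-1]);j=arm.grab_frame('side');cv2.imwrite('pics/s5.png',j[:,:,::-1])
a=cv2.resize(i[110:260,200:340],None,fx=2.6,fy=2.6);b=cv2.resize(j[130:280,170:330],None,fx=2.6,fy=2.6)
cv2.imwrite('pics/v5.png',np.hstack([a,b])[:,:,::-1])
```

```text
(no output)
```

View pics/v5.png

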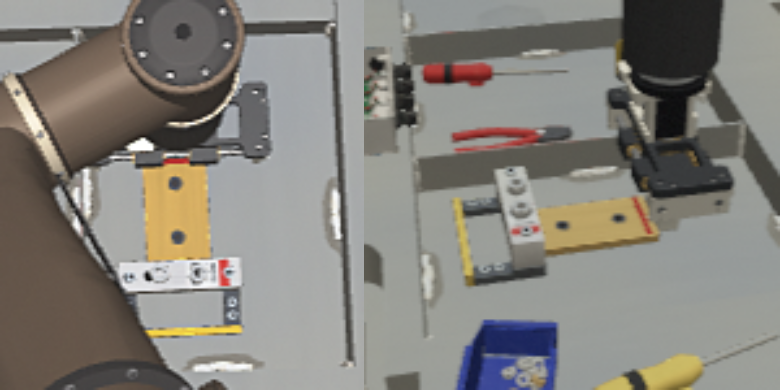

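The plate is square and centred at the mouth, with both fingertips on its tail. I'll keep pushing.

Converted, -0.065 m / 0.5 = -0.13, -0.063 m / 0.5 = -0.126.

step_hand(
  offsets={"finger_gap": [0.02,0.02,0.02,0.02,0.02,0.02,0.02,0.02,0.02,0.02,0.02,0.02,0.02,0.02,0.02,0.02,0.02,0.02,0.02],"sx": [-0.008,-0.016,-0.024,-0.032,-0.04,-0.048,-0.056,-0.064,-0.072,-0.08,-0.088,-0.096,-0.104,-0.112,-0.12,-0.126,-0.13,-0.13,-0.13],"sy": [0,0,0,0,0,0,0,0,0,0,0,0,0,0,0,0,0,0,0],"sz": [0,0,0,0,0,0,0,0,0,0,0,0,0,0,0,0,0,0,0],"turn": [0,0,0,0,0,0,0,0,0,0,0,0,0,0,0,0,0,0,0]},
)

```text
t: 12.42
eef_pos: [0.5297, 0.0856, 0.0036]
ee_rot: [3.141, 0.0, 0.018]
force: [0.0, 1.1, -0.0]
width: 0.0196
gripper_force: 0.0
```

Run:
```python
from h import *
i=arm.grab_frame('top');p=cam('top');j=arm.grab_frame('side')
a=cv2.resize(i[110:260,200:340],None,fx=2.6,fy=2.6);b=cv2.resize(j[130:280,170:330],None,fx=2.6,fy=2.6)
cv2.imwrite('pics/v6.png',np.hstack([a,b])[:,:,::-1])
```

```text
(no output)
```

View pics/v6.png

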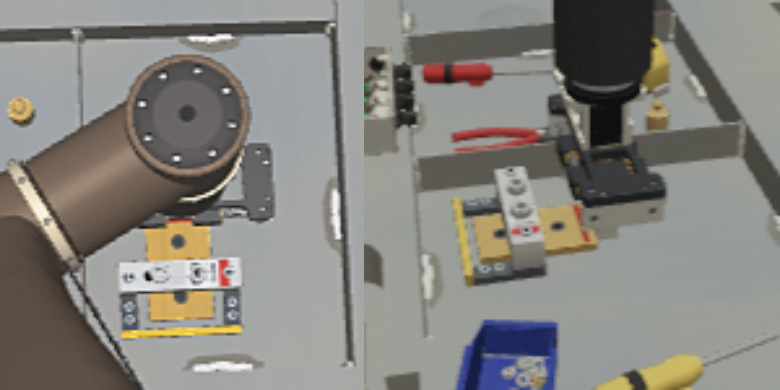

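The plate is through the gap, square, with about 10 mm left. I'll approach the stop in fine steps, watching force.

Converted, -0.009 m / 0.5 = -0.018, -0.008 m / 0.5 = -0.016.

step_hand(
  offsets={"finger_gap": [0.02,0.02,0.02,0.02,0.02,0.02],"sx": [-0.004,-0.008,-0.012,-0.016,-0.018,-0.018],"sy": [0,0,0,0,0,0],"sz": [0,0,0,0,0,0],"turn": [0,0,0,0,0,0]},
)

```text
t: 13.02
eef_pos: [0.5206, 0.0854, 0.0036]
ee_rot: [3.142, 0.0, 0.018]
force: [0.8, -0.0, 0.1]
width: 0.0196
gripper_force: 0.0
```

step_hand(
  offsets={"finger_gap": [0.02,0.02],"sx": [-0.002,-0.002],"sy": [0,0],"sz": [0,0],"turn": [0,0]},
)

```text
t: 13.18
eef_pos: [0.5198, 0.0854, 0.0036]
ee_rot: [3.142, 0.0, 0.018]
force: [0.4, 0.0, 0.6]
width: 0.0199
gripper_force: 0.2
```

step_hand(
  offsets={"finger_gap": [0.02,0.02],"sx": [-0.002,-0.002],"sy": [0,0],"sz": [0,0],"turn": [0,0]},
)

```text
t: 13.35
eef_pos: [0.5195, 0.0856, 0.0038]
ee_rot: [-3.141, -0.001, 0.018]
force: [3.5, -0.4, -1.1]
width: 0.0202
gripper_force: 1.6
```

Converted, -0.001 m / 0.5 = -0.002.

step_hand(
  offsets={"finger_gap": [0.02,0.02,0.02],"sx": [-0.002,-0.002,-0.002],"sy": [0,0,0],"sz": [0,0,0],"turn": [0,0,0]},
)

```text
t: 13.6
eef_pos: [0.5195, 0.0859, 0.0041]
ee_rot: [-3.141, -0.003, 0.019]
force: [5.3, -1.4, -1.0]
width: 0.0197
gripper_force: 2.8
```

step_hand(
  offsets={"finger_gap": [0.02,0.02,0.02],"sx": [-0.002,-0.002,-0.002],"sy": [0,0,0],"sz": [0,0,0],"turn": [0,0,0]},
)

```text
t: 13.85
eef_pos: [0.5194, 0.0861, 0.0044]
ee_rot: [-3.14, -0.004, 0.019]
force: [8.7, -3.2, 0.0]
width: 0.0199
gripper_force: 4.0
```

The TCP stalls at x=0.5195 while the force rises, so the plate is seated on the stop. I'll withdraw and check.

Converted, -0.22 m / 0.5 = -0.44, -0.2 m / 0.5 = -0.4.

step_hand(
  offsets={"finger_gap": [0.02,0.02,0.02,0.02,0.02,0.02,0.02,0.02,0.02,0.02,0.02,0.02,0.02],"sx": [0.004,0.012,0.03,0.06,0.08,0.08,0.08,0.08,0.08,0.08,0.08,0.08,0.08],"sy": [0,0,0,0,0,0,0,0,0,0,0,0,0],"sz": [0,0,0,0,0,0,-0.08,-0.16,-0.24,-0.32,-0.4,-0.44,-0.44],"turn": [0,0,0,0,0,0,0,0,0,0,0,0,0]},
)

```text
t: 14.93
eef_pos: [0.5592, 0.0868, 0.2294]
ee_rot: [-3.139, -0.008, 0.019]
force: [0.2, -0.4, -0.2]
width: 0.0197
gripper_force: 0.0
```

step_hand(
  offsets={"finger_gap": [0.02,0.02,0.02,0.02,0.02,0.02,0.02,0.02,0.02,0.02,0.02,0.02,0.02,0.02,0.02,0.02],"sx": [-0.08,-0.08,-0.08,-0.08,-0.08,-0.08,-0.08,-0.08,-0.08,-0.08,-0.08,-0.08,-0.08,-0.08,-0.08,-0.08],"sy": [-0.2,-0.2,-0.2,-0.2,-0.2,-0.2,-0.2,-0.2,-0.2,-0.2,-0.2,-0.2,-0.2,-0.2,-0.2,-0.2],"sz": [0,0,0,0,0,0,0,0,0,0,0,0,0,0,0,0],"turn": [0.4775,0.5001,0.5001,0.5001,0.5001,0.5001,0.5001,0.5001,0.5001,0.5001,0.5001,0.5001,0.5001,0.5001,0.5001,0.5001]},
)

```text
t: 16.27
eef_pos: [0.5149, 0.1852, 0.2232]
ee_rot: [3.141, -0.0, -1.55]
force: [0.1, 0.5, 0.0]
width: 0.02
gripper_force: 0.0
```

```bash
python3 look.py w7
```

Run:
```python
import cv2
i=cv2.imread('pics/w7.png');cv2.imwrite('pics/w7c.png',cv2.resize(i[:230,130:400],None,fx=2.6,fy=2.6))
```

```text
plate [482.7  85.8  49.7  67.8   1.2] {'x-': (458.6, 0.4), 'x+': (507.4, 1.6), 'y-': (51.9, 1.22), 'y+': (119.7, 1.21)}
bar [400.4  84.6  38.3 128.9   1. ] {'x-': (382.4, 1.08), 'x+': (417.0, 0.86), 'y-': (53.1, 143.79), 'y+': (112.1, -137.71)}
```

View pics/w7c.png

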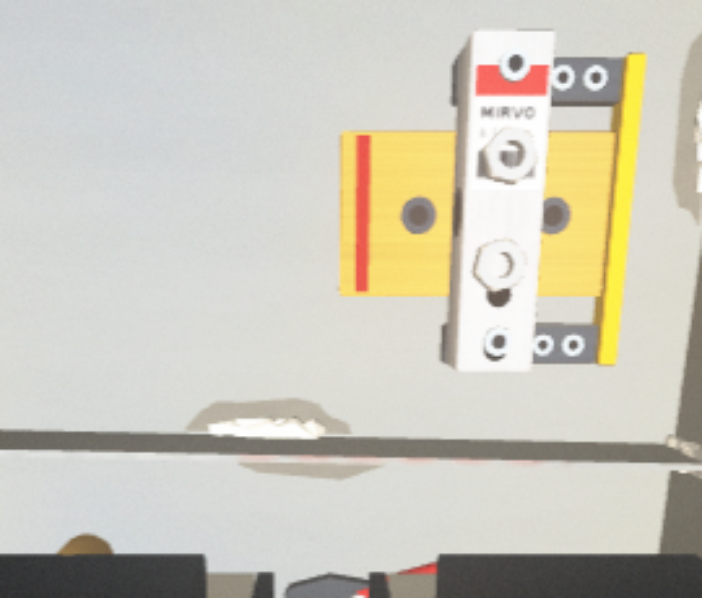

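The picture shows the plate's leading edge on the yellow bar (crop x≈605), square to within about 0.3°. It is centred, the nuts haven't moved and the fingers are clear. Handing in.

```bash
python3 -c "
from station import arm
print(arm.job_done())"
```

```text
the job is handed in; nothing more can be done
None
```

The shim plate was pushed flat under the load cell and sits square (within about 0.3°) and centred against the yellow stop bar; the fingers are clear, the nuts haven't moved, and the job was handed in at about 16 s.

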